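# Swing the bails in and stack the vial tote on the dish crate

### The job

First swing both yellow bail arms of the blue crate inwards, up and over, until they lie fully home across its rim. Then pick up the white tote by its red handle and set it down gently and level, centred on the two bails with its long side along the crate's, so that its foot ribs drop down outside the bails and it sits fully down on both; let go of it. The tote must not rest on the petri dishes in the crate, and the conical flask behind the work must stay standing.

Things in the scene. Friction and masses are not known exactly. Their poses are not given: they have to be found in the camera images.
- crate: Blue open crate fixed to the bench, 192 mm long along its y, 124 mm wide along its x, 66 mm high, walls and floor 4 mm. Origin: centre of its underside, z up. A yellow bail is hinged to its long walls near each end: axes along the crate's x, at y = +78 and -78 mm, 62 mm above the underside. With the bails out the tote would drop inside, onto the two petri dishes.
- bail_left (a joint): Angle (rad) of the bail at the crate's +y end. 0: out, legs pointing away from the crate, 0.5 rad above horizontal; grows as it swings up and inwards (upright at 1.07) to the stop at 2.42: fully home, cross bar over the rim. Stiff hinge, stays where it is left; moving it takes about 1.2 N at the bar.
- bail_right (a joint): The same for the bail at the crate's -y end, mirrored: 0 is out, 2.42 fully home across the rim.
- bail_left_bar (a point): Middle of the left bail's cross bar, on its centre line. Each bail is a U of 10 mm round bar: legs 42 mm from hinge axis to bar centre line, straight cross bar 136 mm long, along the crate's x. Fully home, the cross bars lie at y = +37 and -37 mm in the crate's frame, centre line 71 mm and top 76 mm above its underside.
- bail_right_bar (a point): Middle of the right bail's cross bar, on its centre line; same sizes as the left one.
- tote: Loose white tote, 150 mm long along its y, 92 mm wide along its x, walls up to 56 mm, 0.25 to 0.5 kg with two loose vials in its pockets. Origin: centre of its underside (foot of the ribs), z up. Two black foot ribs under it, 6 mm high, along its x, fit outside the bails' bars with about 5 mm to spare each side. Seated on the bails its origin is 70 mm above the crate's underside. Either way round.
- tote_handle (a point): Centre of the tote's red handle bar: 14 mm thick along the tote's x, 90 mm long along its y, 16 mm high, 88 mm above the tote's underside (27 mm free under it). A clear drawer organiser, taller than the crate, stands behind the crate with its front at about x = 0.65 m: carry the tote over in front of it.
- dish_a: Clear petri dish with orange tablets, 65 mm across, 13 mm high, lying in the +y half of the crate; origin at its underside.
- dish_b: The same in the -y half of the crate.
- flask: Clear conical flask, 66 mm across, 110 mm high, bystander behind the work; origin at its underside.

How it is judged:
By the outcome, as a careful person would: the job done as asked, in the order asked, and still so for the second after the job is handed in, with the robot touching nothing.
It also fails if it takes over 67 s, if anything falls off the work surface, if the arm or the gripper's body presses on something with over 40 N, if the wrist force passes 120 N, or if a joint passes its speed limit or range.

### The arm

A 7-joint arm with a two-finger parallel gripper is mounted at the origin on a cart in front of the work surface, level with it; the furniture and walls round the work are solid. World frame = base frame: x ahead of the robot, y to its left, z up, the work surface at z = 0. Lengths are in mm, angles in degrees, forces in N, time in s.
With the tool pointing down it reaches from about 400 to 875 mm from the base axis. Payload 19.3 kg.
Tool frame: the origin (TCP) lies on the centre line of the jaws, within the pads' length; the fingertips stand 19 mm ahead of it and the grasp point (between the pads) is the TCP (arm.tip_reach is the distance from the TCP to the fingertips, in mm); z points along the fingers, y is the line along which they close (so a half turn about z gives the same grasp; the last joint's range is limited). The gripper opens to 85 mm and grips with 20 to 120 N. Pads are 22 mm wide; open, the fingers measure 114 mm over their backs; the gripper's body (76 mm by 85 mm) begins 54 mm behind the grasp point. The pads swing forward as they close: fully open they stand 13 mm farther back than shut.
Start: joints at [-79.996, 29.874, -2.08, 91.645, 1.215, 58.505, -6.463], TCP at [151.496, 606.353, 250.291] pointing down, gripper open.
Joint ranges: [-166.77, 166.77], [-17.47, 122.26], [-85.68, 81.53], [9.62, 139.38], [-72.42, 252.41], [9.2, 110.78], [-144.41, 144.41]. Speed limits (degrees/s): [108.29, 108.29, 136.94, 136.94, 172.46, 172.46, 172.46].

### API

Orientations are given as a 3x3 rotation matrix whose columns are the frame's x, y, z axes.
In Python, from station import arm, snapshot, camera_info, order gives the robot as it stands. The module is installed in compiled form; this text tells all that it offers.
- The arm moves only by the tool step_arm, never from a script. Its argument "motion" is a list of rows, each a list of 6 numbers: the shift along the tool's x, y, z in units of 20 mm (1.0 is 20 mm), then the turn, a rotation vector about the tool's x, y, z in units of 0.08 rad (1.0 is 0.08 rad). A call has 1 to 20 rows; each row shifts and turns the commanded pose from where the row before left it, along the tool's axes as they then stand; what a row does not reach is not made up. A row lasts 1/12 s, in which the tool goes at most 41.7 mm and 7.16 degrees, less where a joint would pass 70% of its speed; a pose out of reach is approached as far as the arm can. A call with a number of a shift or a turn outside -1 to 1 is refused whole. A call with a gripper value outside its range is refused whole. "jaw" is the closure, from -1 (fully open) to 1 (shut), set as the call begins (left out, the last holds). The fingers move at their own pace and stop on an object; "newtons" is the grip in N (left out, the last holds). Time passes only in rows, so rows that do not move let the fingers close. It gives the time, the measured TCP pose, the force, the opening and the grip force at its end, in the units of the state.
- arm.observe(): the state, without advancing time (a new reading comes with each control period).
- snapshot(name): name is "scene" or "top" or "wrist"; returns the picture (400x640x3 uint8, blue, green, red); there is no depth.
- camera_info(name): a dict with "fovy" (degrees; the focal length in pixels is half the picture's height over the tangent of half this angle, whatever the lens; pixels are square), "cx", "cy" (the principal point, pixels), "D" ([k1, k2, p1, p2, k3] as OpenCV has them; the pictures are not rectified), "rvec" (rotation vector, rad) and "tvec" (3), from world to camera coordinates, as OpenCV has them. Camera axes: x right, y down, z forward; pixel columns grow to the right and rows downward; lengths in mm; the calibration is good to about 2 mm. A picture is of the moment at which its call begins: read the wrist's pose just before it. camera_info takes no time and is no camera call; for the wrist camera it gives the pose at the moment of the call.
- order.close_job(): hands the job in; it is judged then, once.
The state is a dict: "time_s": time; "joint_pos": joint angles; "joint_vel": joint speeds; "tau": joint torques, N m; "position": TCP position; "ee_rot": TCP orientation; "wrist_force": force on the tool from outside, world axes, zero at the start; "moment": the same for the moment, N m; "width": opening from 0.0 (shut) to 1.0 (fully open); "finger_force": force on a finger pad.
Only numpy, scipy, OpenCV 4.12 (cv2) and the standard library are available. Lean on these libraries where they do the work, as an engineer would, in place of code of your own. Each camera call takes 0.05 s, during which the arm holds its last target. There are 200 camera calls.

## Working session

There is one attempt and no reset: what is moved stays moved. The work goes in short steps, Python scripts to look and compute and a tool call to move; the robot and the scene stay as the last step left them, time stands still between calls to the robot, and variables do not carry over. Pictures are saved under pics/ and viewed, at most 10 in all, crops included, and the job is handed in when it is done.

Besides the shell and the picture viewer there is one more tool, called after ">>>" as name(argument=value, ...) on one line, values as JSON. step_arm: Moves the arm, as the interface text tells. Shifts and turns lie within -1 to 1; 1 stands for 20 mm of shift or 0.08 rad of turn. Its arguments: {"type":"object","properties":{"motion":{"type":"array"},"jaw":{"type":"number"},"newtons":{"type":"number"}},"required":["motion"]}

```bash
mkdir -p pics; python3 - <<'E'
from station import arm,snapshot,camera_info
import cv2,numpy as np
s=arm.observe();print(s['time_s'],s['position'],s['ee_rot'],s['width'],arm.tip_reach)
a=snapshot('scene');b=snapshot('top')
cv2.imwrite('pics/s0.png',a);cv2.imwrite('pics/t0.png',b)
for n in('scene','top','wrist'):print(n,camera_info(n))
E
```

```text
0.0 [151.45929139 606.05043797 249.72099895] [[-9.70171209e-01  2.42420699e-01 -1.74035129e-04]
 [ 2.42420738e-01  9.70170546e-01 -1.13878579e-03]
 [-1.07221491e-04 -1.14700691e-03 -9.99999336e-01]] 1.003323280426202 19.0
scene {'fovy': 53.24098741674435, 'cx': 330.3184299737346, 'cy': 194.34886533849794, 'D': array([-0.08783364,  0.        ,  0.        ,  0.        ,  0.        ]), 'rvec': array([ 1.07023322, -2.51671688,  0.88459472]), 'tvec': array([543.37907174, 310.13546721, 701.95340121])}
top {'fovy': 55.47233738855015, 'cx': 320.3195965771672, 'cy': 196.5971362891587, 'D': array([-0.0690756,  0.       ,  0.       ,  0.       ,  0.       ]), 'rvec': array([ 2.08427679, -2.14159003,  0.16314801]), 'tvec': array([161.6599817 , 615.87331332, 821.51528208])}
wrist {'fovy': 59.58044397063577, 'cx': 324.89323147196217, 'cy': 197.9088693258461, 'D': array([-0.0122584,  0.       ,  0.       ,  0.       ,  0.       ]), 'rvec': array([-2.27192848, -1.77512216, -0.28053688]), 'tvec': array([-626.10430504,  -40.18464784,  379.19815932])}
```

View pics/s0.png

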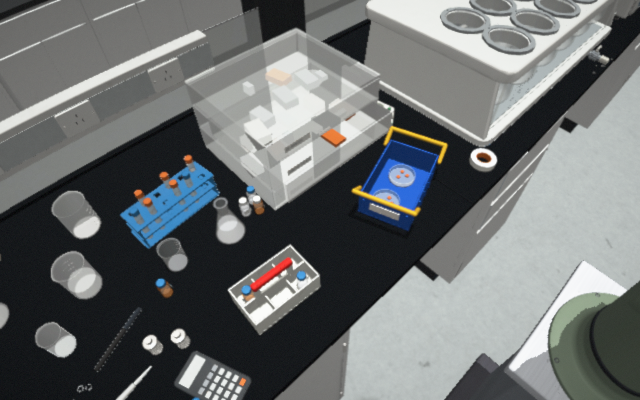

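View pics/t0.png

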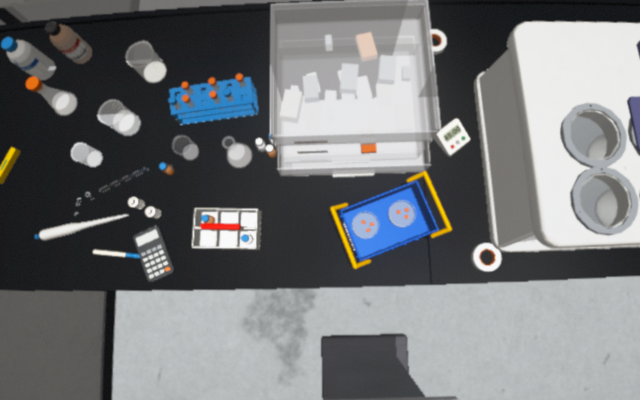

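The scene view shows the crate at about (400,185) with both bails out, the tote at about (275,290) with its red handle, and the flask at (230,220). In the top view the crate is at (390,220), with bars at (350,237) and (435,203), the tote at (227,228), the flask at (238,153) and the organiser front at row ~172.

```bash
cat > h.py <<'E'
import cv2,numpy as np
from station import arm,snapshot,camera_info
def cam(n):
    c=camera_info(n);f=200/np.tan(np.radians(c['fovy']/2))
    return np.array([[f,0,c['cx']],[0,f,c['cy']],[0,0,1.]]),c['D'],cv2.Rodrigues(c['rvec'])[0],c['tvec']
def ray(n,px,C=None):
    K,D,R,t=C or cam(n)
    u=cv2.undistortPoints(np.array(px,float).reshape(-1,1,2),K,D).reshape(-1,2)
    return -R.T@t,np.c_[u,np.ones(len(u))]@R
def plane(n,px,z,C=None):
    o,d=ray(n,px,C);return o+d*((z-o[2])/d[:,2])[:,None]
def proj(n,P):
    K,D,R,t=cam(n);return cv2.projectPoints(np.array(P,float).reshape(-1,1,3),cv2.Rodrigues(R)[0],t,K,D)[0].reshape(-1,2)
def mask(img,lo,hi):
    return cv2.inRange(cv2.cvtColor(img,cv2.COLOR_BGR2HSV),lo,hi)
def blobs(m,amin=40):
    c,_=cv2.findContours(m,cv2.RETR_EXTERNAL,cv2.CHAIN_APPROX_NONE)
    return sorted([x for x in c if cv2.contourArea(x)>amin],key=cv2.contourArea,reverse=True)
def tri(p1,n1,p2,n2):
    A=[];b=[]
    for n,p in((n1,p1),(n2,p2)):
        o,d=ray(n,[p]);d=d[0]/np.linalg.norm(d[0]);M=np.eye(3)-np.outer(d,d);A.append(M);b.append(M@o)
    return np.linalg.lstsq(np.vstack(A),np.hstack(b),rcond=None)[0]
Y=((20,120,100),(35,255,255));RED=((0,190,120),(4,255,255));BL=((105,120,50),(125,255,255))
E
python3 - <<'E'
from h import *
for n in('top','scene'):
    im=cv2.imread('pics/%s0.png'%n[0])
    for nm,c,z in(('Y',Y,82),('R',RED,88),('B',BL,66)):
        for b in blobs(mask(im,*c))[:4]:
            r=cv2.minAreaRect(b);bx=cv2.boxPoints(r)
            P=plane(n,bx,z);e=[P[1]-P[0],P[2]-P[1]];L=max(e,key=np.linalg.norm)
            print(n,nm,np.round(r[0]),np.round(r[1]),'c',plane(n,[r[0]],z).round(1)[0],'L',np.linalg.norm(L).round(1),'ang',np.degrees(np.arctan2(L[1],L[0])).round(1), cv2.contourArea(b))
E
```

```text
top Y [429. 204.] [66. 24.] c [591.8 -98.5  82. ] L 148.2 ang -161.2 422.0
top Y [350. 235.] [68. 19.] c [528.2  81.9  82. ] L 148.9 ang -160.0 408.0
top Y [  6. 164.] [10. 36.] c [722.1 923.7  82. ] L 88.7 ang -25.1 266.0
top R [220. 226.] [38.  5.] c [554.7 369.9  88. ] L 87.0 ang -93.3 144.0
top B [388. 220.] [58. 88.] c [559.2  -8.1  66. ] L 204.4 ang -70.4 4713.0
scene Y [415. 144.] [62. 22.] c [588.5 -92.9  82. ] L 151.4 ang -161.8 331.5
scene Y [386. 200.] [71. 10.] c [525.4  86.4  82. ] L 151.8 ang -160.5 268.5
scene R [271. 274.] [ 7. 48.] c [554.4 371.2  88. ] L 88.9 ang -91.6 287.5
scene B [401. 172.] [63. 61.] c [560.9  -9.7  66. ] L 196.1 ang -62.8 3138.0
scene B [384. 213.] [59. 15.] c [511.1 105.7  66. ] L 126.4 ang -161.0 802.0
```

>>> step_arm(motion=[[0, 0, 0, 0, 0, -0.91], [0, 0, 0, 0, 0, -0.91], [0, 0, 0, 0, 0, -0.91], [0, 0, 0, 0, 0, -0.91], [0, 0, 0, 0, 0, -0.91], [0, 0, 0, 0, 0, -0.91], [0, 0, 0, 0, 0, -0.91], [0, 0, 0, 0, 0, -0.91], [-0.25, -0.9, 0, 0, 0, 0], [-0.25, -0.9, 0, 0, 0, 0], [-0.25, -0.9, 0, 0, 0, 0], [-0.25, -0.9, 0, 0, 0, 0], [-0.25, -0.9, 0, 0, 0, 0], [-0.25, -0.9, 0, 0, 0, 0], [-0.25, -0.9, 0, 0, 0, 0], [-0.25, -0.9, 0, 0, 0, 0], [-0.25, -0.9, 0, 0, 0, 0], [-0.25, -0.9, 0, 0, 0, 0], [-0.25, -0.9, 0, 0, 0, 0], [-0.25, -0.9, 0, 0, 0, 0]])

```text
time_s: 1.77
position: [280.0, 421.5, 250.1]
ee_rot: [[-0.944, -0.331, -0.0], [-0.331, 0.944, -0.0], [0.0, -0.0, -1.0]]
wrist_force: [0.4, 1.2, -0.4]
width: 0.995
finger_force: 0.0
```

>>> step_arm(motion=[[-0.2, -0.95, 0, 0, 0, 0], [-0.2, -0.95, 0, 0, 0, 0], [-0.2, -0.95, 0, 0, 0, 0], [-0.2, -0.95, 0, 0, 0, 0], [-0.2, -0.95, 0, 0, 0, 0], [-0.2, -0.95, 0, 0, 0, 0], [-0.2, -0.95, 0, 0, 0, 0], [-0.2, -0.95, 0, 0, 0, 0], [-0.2, -0.95, 0, 0, 0, 0], [-0.2, -0.95, 0, 0, 0, 0], [-0.2, -0.95, 0, 0, 0, 0], [-0.2, -0.95, 0, 0, 0, 0], [-0.2, -0.95, 0, 0, 0, 0], [-0.2, -0.95, 0, 0, 0, 0], [-0.2, -0.95, 0, 0, 0, 0], [-0.2, -0.95, 0, 0, 0, 0], [-0.2, -0.95, 0, 0, 0, 0], [-0.2, -0.95, 0, 0, 0, 0], [-0.2, -0.95, 0, 0, 0, 0], [-0.2, -0.95, 0, 0, 0, 0]])

```text
time_s: 3.43
position: [481.2, 89.4, 250.2]
ee_rot: [[-0.944, -0.331, -0.0], [-0.331, 0.944, -0.0], [0.0, -0.0, -1.0]]
wrist_force: [1.1, 0.3, -0.1]
width: 1.002
finger_force: 0.0
```

>>> step_arm(motion=[[-0.2, -0.7, 0, 0, 0, 0], [-0.2, -0.7, 0, 0, 0, 0], [0, 0, 0, 0, 0, 0], [0, 0, 0, 0, 0, 0]], jaw=0.2)

```text
time_s: 3.77
position: [497.7, 66.2, 250.0]
ee_rot: [[-0.944, -0.33, -0.001], [-0.33, 0.944, -0.0], [0.001, 0.0, -1.0]]
wrist_force: [0.4, 1.2, -0.1]
width: 0.451
finger_force: 0.0
```

```bash
python3 - <<'E'
from h import *
s=arm.observe();print(s['time_s'],s['position'],s['ee_rot'].round(3),s['width'],s['joint_pos'])
C=cam('wrist');print(-C[2].T@C[3])
w=snapshot('wrist');cv2.imwrite('pics/w1.png',w)
K,D,R,t=C;np.savez('w1.npz',K=K,D=D,R=R,t=t)
E
```

```text
3.7667 [497.72398008  66.21004462 250.0208579 ] [[-0.944 -0.33  -0.001]
 [-0.33   0.944 -0.   ]
 [ 0.001  0.    -1.   ]] 0.4512323305327447 [-16.34105392  18.77392214   2.52135022 110.02423651  -1.03844687
  51.25712962  95.97116361]
[423.78426456  40.98432986 374.20678837]
```

View pics/w1.png

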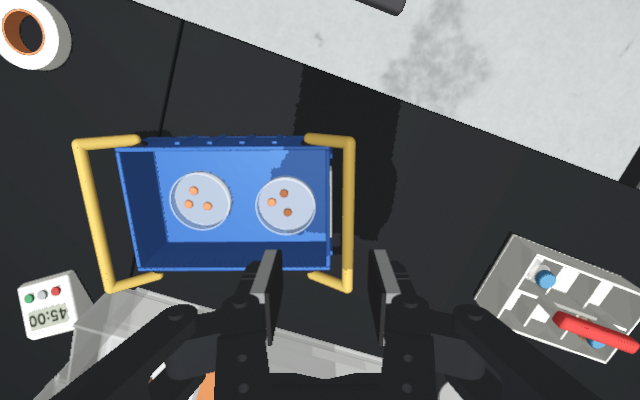

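The wrist view shows both bails still out: the +y bar along columns 345-355, rows 140-290, and the -y bar from (78,145) to (112,290). The crate rim runs from about (118,150) to (330,270).

```bash
cat >> h.py <<'E'
def bars(im,n,C,th,z,c0):
    "yellow blobs on plane z in crate axes about c0: percentiles"
    cx=np.array([np.cos(th),np.sin(th)]);cy=np.array([-cx[1],cx[0]])
    for b in blobs(mask(im,*Y),80)[:4]:
        m=np.zeros(im.shape[:2],np.uint8);cv2.drawContours(m,[b],-1,255,-1);m&=mask(im,*Y)
        v,u=np.nonzero(m);P=plane(n,np.c_[u,v],z,C)[:,:2]-c0
        x=P@cx;y=P@cy;print(len(u),'x',np.percentile(x,[.3,50,99.7]).round(1),'y',np.percentile(y,[.3,50,99.7]).round(1))
        s=np.sign(np.median(y)) if z>75 else 0
        k=np.abs(x)<50
        if k.sum()>20:
            q=np.polyfit(x[k],y[k],1);print('   mid bar y at x=0',q[1].round(1),'slope deg',np.degrees(np.arctan(q[0])).round(2))
E
python3 - <<'E'
from h import *
z=np.load('w1.npz');C=(z['K'],z['D'],z['R'],z['t']);im=cv2.imread('pics/w1.png')
for n,i,c in(('wrist',im,C),('top',cv2.imread('pics/t0.png'),None)):
    print(n);bars(i,n,c,np.radians(19.5),82,np.array([559,-8]))
    b=blobs(mask(i,*BL),500)[0];r=cv2.minAreaRect(b);print(plane(n,cv2.boxPoints(r),66,c).round(1))
b=mask(im,*BL);v,u=np.nonzero(b);P=plane('wrist',np.c_[u,v],66,C)[:,:2]-[559,-8];th=np.radians(19.5)
x=P@[np.cos(th),np.sin(th)];y=P@[-np.sin(th),np.cos(th)]
k=(abs(x)<150)&(abs(y)<150);print(np.percentile(x[k],[.2,99.8]),np.percentile(y[k],[.2,99.8]))
E
```

```text
wrist
3205 x [-72.8  -8.   78.2] y [-122.3 -112.5  -63.6]
   mid bar y at x=0 -115.9 slope deg -0.1
2633 x [-73.3  -6.2  78.7] y [ 75.1 109.6 117.2]
   mid bar y at x=0 112.0 slope deg 0.03
[[ 523.8 -119.9   66. ]
 [ 459.4   60.6   66. ]
 [ 586.   106.8   66. ]
 [ 659.8  -98.    66. ]]
top
515 x [-71.4  -1.   75. ] y [-122.3 -113.   -70.2]
   mid bar y at x=0 -115.8 slope deg 0.21
497 x [-72.   -0.1  75.5] y [ 73.9 107.5 115.8]
   mid bar y at x=0 109.6 slope deg 0.28
297 x [426.2 469.2 503.1] y [788.2 819.4 848.3]
[[ 587.7  107.7   66. ]
 [ 656.4  -84.8   66. ]
 [ 530.9 -123.    66. ]
 [ 465.4   65.3   66. ]]
[-69.15490801  63.77319523] [-95.78167195  97.12756465]
```

>>> step_arm(motion=[[-0.2, 0.6, 0, 0, 0, 0], [-0.2, 0.5, 0, 0, 0, 0], [0, 0, 0.9, 0, 0, 0], [0, 0, 0.9, 0, 0, 0], [0, 0, 0.9, 0, 0, 0], [0, 0, 0.9, 0, 0, 0], [0, 0, 0.9, 0, 0, 0], [0, 0, 0.9, 0, 0, 0], [0, 0, 0.9, 0, 0, 0], [0, 0, 0.8, 0, 0, 0], [0, 0, 0.4, 0, 0, 0], [0, 0, 0.2, 0, 0, 0], [0, 0, 0.2, 0, 0, 0], [0, 0, 0, 0, 0, 0], [0, 0, 0, 0, 0, 0]])

```text
time_s: 5.07
position: [498.3, 90.2, 92.8]
ee_rot: [[-0.944, -0.331, 0.001], [-0.331, 0.944, 0.0], [-0.001, -0.0, -1.0]]
wrist_force: [-0.8, 0.8, -0.6]
width: 0.398
finger_force: 0.0
```

>>> step_arm(motion=[[0, 0, 0, 0, 0, 0], [0, 0, 0, 0, 0, 0], [0, 0, 0, 0, 0, 0], [0, 0, 0, 0, 0, 0], [0, 0, 0, 0, 0, 0], [0, 0, 0, 0, 0, 0]], jaw=1, newtons=20)

```text
time_s: 5.57
position: [498.7, 88.7, 92.6]
ee_rot: [[-0.944, -0.33, 0.001], [-0.33, 0.944, -0.001], [-0.001, -0.001, -1.0]]
wrist_force: [6.5, -9.5, -6.1]
width: 0.105
finger_force: 24.0
```

```bash
python3 - <<'E'
import numpy as np
c=np.array([561.4,-8.8]);
# arc waypoints: per-row tool y,z deltas in units
a=np.linspace(0,2.42,25);y=78+42*np.cos(.5+a);z=62+42*np.sin(.5+a)
print(np.c_[a[1:],np.diff(y)/20,-np.diff(z)/20].round(2).tolist())
E
```

```text
[[0.1, -0.11, -0.18], [0.2, -0.13, -0.17], [0.3, -0.14, -0.15], [0.4, -0.16, -0.14], [0.5, -0.17, -0.12], [0.6, -0.18, -0.1], [0.71, -0.19, -0.09], [0.81, -0.2, -0.07], [0.91, -0.21, -0.04], [1.01, -0.21, -0.02], [1.11, -0.21, -0.0], [1.21, -0.21, 0.02], [1.31, -0.21, 0.04], [1.41, -0.2, 0.06], [1.51, -0.2, 0.08], [1.61, -0.19, 0.1], [1.71, -0.18, 0.12], [1.82, -0.16, 0.14], [1.92, -0.15, 0.15], [2.02, -0.13, 0.17], [2.12, -0.12, 0.18], [2.22, -0.1, 0.19], [2.32, -0.08, 0.2], [2.42, -0.06, 0.2]]
```

>>> step_arm(motion=[[0, -0.16, -0.18, 0, 0, 0], [0, -0.13, -0.17, 0, 0, 0], [0, -0.14, -0.15, 0, 0, 0], [0, -0.16, -0.14, 0, 0, 0], [0, -0.17, -0.12, 0, 0, 0], [0, -0.18, -0.1, 0, 0, 0], [0, -0.19, -0.09, 0, 0, 0], [0, -0.2, -0.07, 0, 0, 0], [0, -0.21, -0.04, 0, 0, 0], [0, -0.21, -0.02, 0, 0, 0], [0, -0.21, 0, 0, 0, 0], [0, -0.21, 0.02, 0, 0, 0]])

```text
time_s: 6.57
position: [512.7, 49.3, 114.1]
ee_rot: [[-0.943, -0.332, 0.001], [-0.332, 0.943, 0.001], [-0.001, 0.001, -1.0]]
wrist_force: [-0.7, 4.1, 0.5]
width: 0.102
finger_force: 22.7
```

>>> step_arm(motion=[[0, -0.21, 0.04, 0, 0, 0], [0, -0.2, 0.06, 0, 0, 0], [0, -0.2, 0.08, 0, 0, 0], [0, -0.19, 0.1, 0, 0, 0], [0, -0.18, 0.12, 0, 0, 0], [0, -0.16, 0.14, 0, 0, 0], [0, -0.15, 0.15, 0, 0, 0], [0, -0.13, 0.17, 0, 0, 0], [0, -0.12, 0.18, 0, 0, 0], [0, -0.1, 0.19, 0, 0, 0], [0, -0.08, 0.2, 0, 0, 0], [0, -0.06, 0.2, 0, 0, 0], [0, 0, 0.1, 0, 0, 0], [0, 0, 0, 0, 0, 0]])

```text
time_s: 7.73
position: [524.5, 17.2, 79.4]
ee_rot: [[-0.943, -0.333, 0.001], [-0.333, 0.943, 0.002], [-0.001, 0.002, -1.0]]
wrist_force: [-4.2, 14.9, 20.6]
width: 0.104
finger_force: 25.7
```

>>> step_arm(motion=[[0, 0, -0.1, 0, 0, 0], [0, 0, 0, 0, 0, 0], [0, 0, 0, 0, 0, 0], [0, 0, -0.6, 0, 0, 0], [0, 0, -0.9, 0, 0, 0], [0, 0, -0.9, 0, 0, 0], [0, 0, -0.9, 0, 0, 0], [0, 0, -0.9, 0, 0, 0], [0, -0.9, -0.5, 0, 0, 0], [0, -0.9, 0, 0, 0, 0], [0, -0.9, 0, 0, 0, 0], [0, -0.9, 0, 0, 0, 0], [0, -0.9, 0, 0, 0, 0], [0, -0.9, 0, 0, 0, 0], [0, -0.9, 0, 0, 0, 0], [0, -0.9, 0, 0, 0, 0], [0, -0.35, 0, 0, 0, 0], [0, 0, 0, 0, 0, 0], [0, 0, 0, 0, 0, 0]], jaw=0.2)

```text
time_s: 9.32
position: [573.8, -126.7, 174.5]
ee_rot: [[-0.944, -0.331, -0.001], [-0.331, 0.944, 0.0], [0.001, 0.001, -1.0]]
wrist_force: [-0.5, 0.6, -0.4]
width: 0.399
finger_force: 0.0
```

```bash
python3 - <<'E'
from h import *
s=arm.observe();print(s['time_s'],s['position'],s['width'],s['wrist_force'])
C=cam('wrist');w=snapshot('wrist');cv2.imwrite('pics/w2.png',w)
th=np.radians(19.5)
d=s['position'][:2]-[562,-10];print('tcp crate',d@[np.cos(th),np.sin(th)],d@[-np.sin(th),np.cos(th)])
bars(w,'wrist',C,th,82,np.array([562,-10]))
bars(w,'wrist',C,th,71,np.array([562,-10]))
E
```

```text
9.3167 [ 573.79778172 -126.65749168  174.46841265] 0.3992479585817636 [-0.46104032  0.55895284 -0.39184701]
tcp crate -27.81999234974356 -113.90437236545417
4216 x [-75.  -14.   77.3] y [-114.1 -107.   -75.4]
   mid bar y at x=0 -108.9 slope deg 0.27
3959 x [-75.9 -13.4  64.9] y [27.7 35.7 70.3]
   mid bar y at x=0 32.8 slope deg 0.56
4216 x [-73.4  -9.3  86.6] y [-114.2 -106.6  -73.5]
   mid bar y at x=0 -108.7 slope deg 0.32
3959 x [-74.3  -8.7  73.6] y [34.8 43.3 79.6]
   mid bar y at x=0 40.2 slope deg 0.62
```

View pics/w2.png

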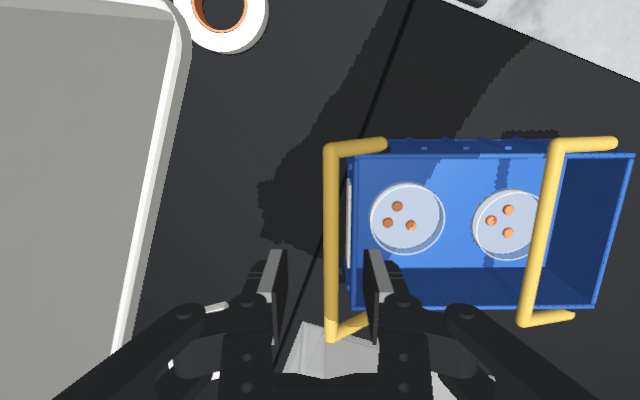

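The left bail lies across the rim (bar near column 540). The right bail is still out (bar at column 331), about 4 mm to the +y side of the jaw centre at column 322.

>>> step_arm(motion=[[0, 0.2, 0.8, 0, 0, 0], [0, 0, 0.8, 0, 0, 0], [0, 0, 0.8, 0, 0, 0], [0, 0, 0.8, 0, 0, 0], [0, 0, 0.5, 0, 0, 0], [0, 0, 0.25, 0, 0, 0], [0, 0, 0.15, 0, 0, 0], [0, 0, 0, 0, 0, 0], [0, 0, 0, 0, 0, 0]])

```text
time_s: 10.12
position: [573.2, -123.2, 93.5]
ee_rot: [[-0.944, -0.331, 0.001], [-0.331, 0.944, -0.0], [-0.001, -0.0, -1.0]]
wrist_force: [0.3, -1.1, 0.3]
width: 0.399
finger_force: 0.0
```

>>> step_arm(motion=[[0, 0, 0, 0, 0, 0], [0, 0, 0, 0, 0, 0], [0, 0, 0, 0, 0, 0], [0, 0, 0, 0, 0, 0], [0, 0, 0, 0, 0, 0], [0, 0, 0, 0, 0, 0]], jaw=1, newtons=20)

```text
time_s: 10.62
position: [573.2, -123.4, 93.1]
ee_rot: [[-0.944, -0.331, 0.001], [-0.331, 0.944, -0.0], [-0.001, -0.0, -1.0]]
wrist_force: [1.3, -0.7, 2.6]
width: 0.107
finger_force: 21.6
```

>>> step_arm(motion=[[0, 0.06, -0.09, 0, 0, 0], [0, 0.13, -0.17, 0, 0, 0], [0, 0.14, -0.15, 0, 0, 0], [0, 0.16, -0.14, 0, 0, 0], [0, 0.17, -0.12, 0, 0, 0], [0, 0.18, -0.1, 0, 0, 0], [0, 0.19, -0.09, 0, 0, 0], [0, 0.2, -0.07, 0, 0, 0], [0, 0.21, -0.04, 0, 0, 0], [0, 0.21, -0.02, 0, 0, 0], [0, 0.21, 0, 0, 0, 0], [0, 0.21, 0.02, 0, 0, 0]])

```text
time_s: 11.62
position: [559.3, -84.3, 112.8]
ee_rot: [[-0.944, -0.331, 0.001], [-0.331, 0.944, -0.001], [-0.0, -0.001, -1.0]]
wrist_force: [1.3, -3.3, 6.1]
width: 0.099
finger_force: 20.6
```

>>> step_arm(motion=[[0, 0.21, 0.04, 0, 0, 0], [0, 0.2, 0.06, 0, 0, 0], [0, 0.2, 0.08, 0, 0, 0], [0, 0.19, 0.1, 0, 0, 0], [0, 0.18, 0.12, 0, 0, 0], [0, 0.16, 0.14, 0, 0, 0], [0, 0.15, 0.15, 0, 0, 0], [0, 0.13, 0.17, 0, 0, 0], [0, 0.12, 0.18, 0, 0, 0], [0, 0.1, 0.19, 0, 0, 0], [0, 0.06, 0.2, 0, 0, 0], [0, 0.03, 0.2, 0, 0, 0], [0, 0, 0.1, 0, 0, 0], [0, 0, 0, 0, 0, 0]])

```text
time_s: 12.78
position: [549.0, -52.1, 78.7]
ee_rot: [[-0.944, -0.33, 0.003], [-0.33, 0.944, -0.001], [-0.003, -0.002, -1.0]]
wrist_force: [0.7, -6.7, 24.4]
width: 0.108
finger_force: 23.5
```

>>> step_arm(motion=[[0, 0, -0.1, 0, 0, 0], [0, 0, 0, 0, 0, 0], [0, 0, -0.5, 0, 0, 0], [0, 0, -0.9, 0, 0, 0], [0, 0, -0.9, 0, 0, 0], [0, 0, -0.9, 0, 0, 0], [0, 0, -0.9, 0, 0, 0], [0, 0, -0.9, 0, 0, 0.5], [0, 0, -0.9, 0, 0, 0.9], [0, 0, -0.9, 0, 0, 0.9], [0, 0, 0, 0, 0, 0.9], [0, 0, 0, 0, 0, 0.9], [0, 0, 0, 0, 0, 0.9], [0, 0, 0, 0, 0, 0.9], [0, 0, 0, 0, 0, 0.9], [0, 0, 0, 0, 0, 0.9], [0, 0, 0, 0, 0, 0.9], [0, 0, 0, 0, 0, 0.9], [0, 0, 0, 0, 0, 0.9], [0, 0, 0, 0, 0, 0.9]], jaw=0)

```text
time_s: 14.45
position: [547.4, -51.1, 215.9]
ee_rot: [[-0.842, 0.539, -0.001], [0.539, 0.842, 0.001], [0.001, 0.0, -1.0]]
wrist_force: [0.5, 0.5, 0.1]
width: 0.501
finger_force: 0.0
```

>>> step_arm(motion=[[0, 0, 0, 0, 0, 0.9], [0, 0, 0, 0, 0, 0.9], [0, 0, 0, 0, 0, 0.9], [0, 0, 0, 0, 0, 0.9], [0, 0, 0, 0, 0, 0.9], [0, 0, 0, 0, 0, 0.9], [0, 0, 0, 0, 0, 0.9], [0, 0, 0, 0, 0, 0.9], [0, 0, 0, 0, 0, 0.9], [0, 0, 0, 0, 0, 0.9], [0, 0, 0, 0, 0, 0.9], [0, 0, 0, 0, 0, 0.9], [0, 0, 0, 0, 0, 0.9], [0, 0, 0, 0, 0, 0.9], [0, 0, 0, 0, 0, 0.4], [0, 0, 0, 0, 0, 0]])

```text
time_s: 15.78
position: [547.5, -51.0, 215.8]
ee_rot: [[0.037, 0.999, -0.001], [0.999, -0.037, 0.001], [0.001, -0.001, -1.0]]
wrist_force: [-0.3, 0.3, -0.0]
width: 0.502
finger_force: 0.0
```

```bash
python3 - <<'E'
from h import *
s=arm.observe();print(s['time_s'],s['position'],s['ee_rot'].round(3),s['width'],s['joint_pos'])
E
```

```text
15.7833 [547.45317943 -50.96382917 215.81030771] [[ 0.037  0.999 -0.001]
 [ 0.999 -0.037  0.001]
 [ 0.001 -0.001 -1.   ]] 0.5015386316944498 [-23.41280083  28.76586716  31.51516687 106.34528996 -19.14934385
  50.22631263  15.26646057]
```

>>> step_arm(motion=[[0.5, 0, 0, 0, 0, 0], [0.95, 0, 0, 0, 0, 0], [0.95, 0, 0, 0, 0, 0], [0.95, 0, 0, 0, 0, 0], [0.95, 0, 0, 0, 0, 0], [0.95, 0, 0, 0, 0, 0], [0.95, 0, 0, 0, 0, 0], [0.95, 0, 0, 0, 0, 0], [0.95, 0, 0, 0, 0, 0], [0.95, 0, 0, 0, 0, 0], [0.95, 0, 0, 0, 0, 0], [0.95, 0, 0, 0, 0, 0], [0.95, 0, 0, 0, 0, 0], [0.95, 0, 0, 0, 0, 0], [0.95, 0, 0, 0, 0, 0], [0.95, 0, 0, 0, 0, 0], [0.95, 0, 0, 0, 0, 0], [0.95, 0, 0, 0, 0, 0], [0.5, 0, 0, 0, 0, 0], [0, 0, 0, 0, 0, 0]])

```text
time_s: 17.45
position: [559.0, 294.1, 215.3]
ee_rot: [[0.031, 1.0, -0.001], [1.0, -0.031, 0.001], [0.001, -0.001, -1.0]]
wrist_force: [-0.1, 0.2, 0.2]
width: 0.497
finger_force: 0.0
```

>>> step_arm(motion=[[0.9, -0.2, 0, 0, 0, 0], [0.5, -0.2, 0, 0, 0, 0], [0, 0, 0, 0, 0, 0], [0, 0, 0, 0, 0, 0]])

```text
time_s: 17.78
position: [552.6, 319.3, 215.6]
ee_rot: [[0.035, 0.999, -0.0], [0.999, -0.035, -0.0], [-0.0, -0.0, -1.0]]
wrist_force: [0.3, 0.9, -0.3]
width: 0.499
finger_force: 0.0
```

```bash
python3 - <<'E'
from h import *
s=arm.observe();print(s['time_s'],s['position'],s['ee_rot'].round(3),s['width'],s['joint_pos'])
C=cam('wrist');w=snapshot('wrist');t=snapshot('top');cv2.imwrite('pics/w3.png',w);cv2.imwrite('pics/t3.png',t)
b=blobs(mask(w,(0,150,100),(6,255,255)))[0];r=cv2.minAreaRect(b);print(r)
for z in(88,96):
    P=plane('wrist',cv2.boxPoints(r),z,C);e=sorted([P[1]-P[0],P[2]-P[1]],key=np.linalg.norm);L=e[1]
    print(z,P.mean(0).round(1),np.linalg.norm(e,axis=1).round(1),'ang',np.degrees(np.arctan2(L[1],L[0])).round(2))
print('top bars');bars(t,'top',None,np.radians(19.5),71,np.array([561.6,-8.7]))
cv2.imwrite('pics/c3.png',np.vstack([w,np.pad(cv2.resize(t[170:290,310:470],None,fx=1.6,fy=1.6),((0,8),(0,384),(0,0)))]))
E
```

```text
17.7833 [552.63885723 319.27925828 215.63417559] [[ 0.035  0.999 -0.   ]
 [ 0.999 -0.035 -0.   ]
 [-0.    -0.    -1.   ]] 0.499072757396862 [-54.57689397  36.61371397  30.18757574  92.64430629 -21.06878901
  56.51504156 -19.53417774]
((324.0, 125.0), (128.0, 18.0), 90.0)
88 [554.1 369.9  88. ] [12.1 89.8] ang -91.55
96 [554.1 370.8  96. ] [11.7 87. ] ang -91.55
top bars
386 x [-74.7   0.3  73.1] y [31.3 39.3 83.1]
   mid bar y at x=0 36.6 slope deg 0.2
368 x [-74.   -1.3  73.1] y [-80.9 -40.1 -32.2]
   mid bar y at x=0 -37.7 slope deg 0.1
299 x [428.8 473.2 508.1] y [798.  829.8 859.4]
```

View pics/c3.png

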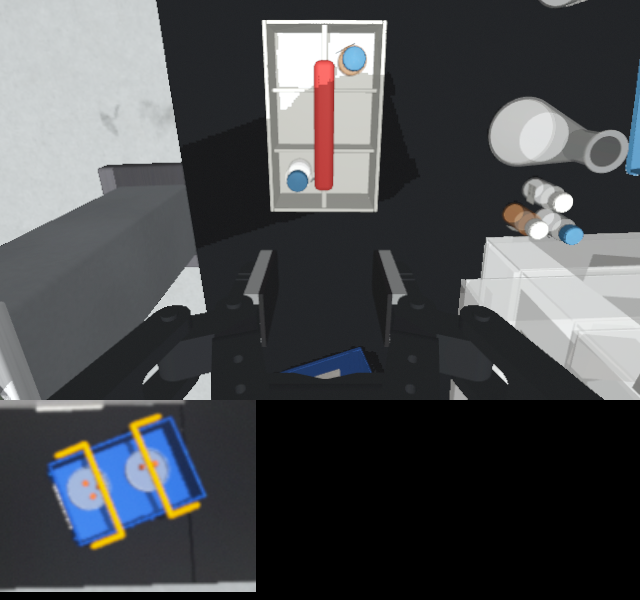

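The wrist view shows the handle at (324,125), parallel to the tool's x axis. The inset from the top camera shows both bails lying across the rim, with bars measured at +36.6 and -37.7 mm.

>>> step_arm(motion=[[0.85, 0, 0, 0, 0, 0], [0.85, 0, 0, 0, 0, 0], [0.85, 0, 0, 0, 0, 0], [0, 0, 0.8, 0, 0, 0], [0, 0, 0.9, 0, 0, 0], [0, 0, 0.9, 0, 0, 0], [0, 0, 0.9, 0, 0, 0], [0, 0, 0.9, 0, 0, 0], [0, 0, 0.8, 0, 0, 0], [0, 0, 0.6, 0, 0, 0], [0, 0, 0.4, 0, 0, 0], [0, 0, 0.2, 0, 0, 0], [0, 0, 0, 0, 0, 0], [0, 0, 0, 0, 0, 0]])

```text
time_s: 19.05
position: [555.2, 370.4, 88.3]
ee_rot: [[0.036, 0.999, 0.001], [0.999, -0.036, 0.0], [0.0, 0.001, -1.0]]
wrist_force: [-0.4, -0.2, 0.5]
width: 0.498
finger_force: 0.0
```

>>> step_arm(motion=[[0, 0, 0, 0, 0, 0], [0, 0, 0, 0, 0, 0], [0, 0, 0, 0, 0, 0], [0, 0, 0, 0, 0, 0], [0, 0, 0, 0, 0, 0], [0, 0, 0, 0, 0, 0]], jaw=1, newtons=60)

```text
time_s: 19.55
position: [554.6, 370.7, 88.3]
ee_rot: [[0.036, 0.999, -0.0], [0.999, -0.036, 0.001], [0.001, -0.0, -1.0]]
wrist_force: [-3.8, -0.4, 6.0]
width: 0.148
finger_force: 58.9
```

>>> step_arm(motion=[[0, 0, -0.1, 0, 0, 0], [0, 0, -0.3, 0, 0, 0], [0, 0, -0.5, 0, 0, 0], [0, 0, -0.7, 0, 0, 0], [0, 0, -0.7, 0, 0, 0], [0, 0, -0.7, 0, 0, 0], [0, 0, -0.7, 0, 0, 0], [0, 0, -0.7, 0, 0, 0], [0, 0, -0.7, 0, 0, -0.3], [0, 0, -0.7, 0, 0, -0.6], [0, 0, -0.5, 0, 0, -0.6], [0, 0, -0.2, 0, 0, -0.6], [0, 0, 0, 0, 0, -0.6], [0, 0, 0, 0, 0, -0.6], [0, 0, 0, 0, 0, -0.6], [0, 0, 0, 0, 0, -0.53], [0, 0, 0, 0, 0, -0.3], [0, 0, 0, 0, 0, 0], [0, 0, 0, 0, 0, 0]])

```text
time_s: 21.13
position: [554.8, 370.4, 218.1]
ee_rot: [[-0.335, 0.942, 0.0], [0.942, 0.335, 0.0], [0.0, 0.0, -1.0]]
wrist_force: [-0.3, -0.0, -3.3]
width: 0.15
finger_force: 58.5
```

>>> step_arm(motion=[[-0.3, -0.1, 0, 0, 0, 0], [-0.6, -0.2, 0, 0, 0, 0], [-0.8, -0.27, 0, 0, 0, 0], [-0.8, -0.27, 0, 0, 0, 0], [-0.8, -0.27, 0, 0, 0, 0], [-0.8, -0.27, 0, 0, 0, 0], [-0.8, -0.27, 0, 0, 0, 0], [-0.8, -0.27, 0, 0, 0, 0], [-0.8, -0.27, 0, 0, 0, 0], [-0.8, -0.27, 0, 0, 0, 0], [-0.8, -0.27, 0, 0, 0, 0], [-0.8, -0.27, 0, 0, 0, 0], [-0.8, -0.27, 0, 0, 0, 0], [-0.8, -0.27, 0, 0, 0, 0], [-0.8, -0.27, 0, 0, 0, 0], [-0.8, -0.27, 0, 0, 0, 0], [-0.8, -0.27, 0, 0, 0, 0], [-0.8, -0.27, 0, 0, 0, 0]])

```text
time_s: 22.63
position: [559.6, 79.6, 217.8]
ee_rot: [[-0.336, 0.942, 0.0], [0.942, 0.336, 0.0], [0.0, 0.0, -1.0]]
wrist_force: [1.0, 0.5, -2.2]
width: 0.154
finger_force: 58.5
```

>>> step_arm(motion=[[-0.8, -0.27, 0, 0, 0, 0], [-0.8, -0.27, 0, 0, 0, 0], [-0.8, -0.27, 0, 0, 0, 0], [-0.8, -0.27, 0, 0, 0, 0], [-0.6, -0.2, 0, 0, 0, 0], [-0.3, -0.1, 0, 0, 0, 0], [-0.1, -0.05, 0, 0, 0, 0], [0, 0, 0, 0, 0, 0], [0, 0, 0, 0, 0, 0], [0, 0, 0, 0, 0, 0]])

```text
time_s: 23.47
position: [561.1, -6.4, 217.6]
ee_rot: [[-0.337, 0.941, -0.0], [0.941, 0.337, 0.0], [0.0, -0.0, -1.0]]
wrist_force: [-0.1, 0.3, -2.9]
width: 0.151
finger_force: 58.5
```

```bash
python3 - <<'E'
from h import *
s=arm.observe();print(s['time_s'],s['position'],s['ee_rot'].round(4))
p=s['position'];d=np.array([561.6,-8.7])-p[:2];R=s['ee_rot'];print('to centre, tool units',(R[:2,:2].T@d/20).round(3),'yaw',np.degrees(np.arctan2(R[1,1],R[0,1])))
w=snapshot('wrist');t=snapshot('top');cv2.imwrite('pics/w4.png',w);sc=snapshot('scene');cv2.imwrite('pics/s4.png',sc)
cv2.imwrite('pics/c4.png',np.hstack([w[:,:],]))
cv2.imwrite('pics/c4b.png',np.hstack([cv2.resize(sc[80:260,300:500],None,fx=2,fy=2),cv2.resize(t[150:330,300:500],None,fx=2,fy=2)]))
b=blobs(mask(w,(0,150,100),(6,255,255)))[0];r=cv2.minAreaRect(b);print(r)
E
```

```text
23.4667 [561.12845208  -6.41393324 217.60262988] [[-3.373e-01  9.414e-01 -2.000e-04]
 [ 9.414e-01  3.373e-01  3.000e-04]
 [ 3.000e-04 -1.000e-04 -1.000e+00]]
to centre, tool units [-0.116 -0.016] yaw 19.710075153876872
((325.0, 281.0), (194.0, 36.0), 90.0)
```

View pics/c4b.png

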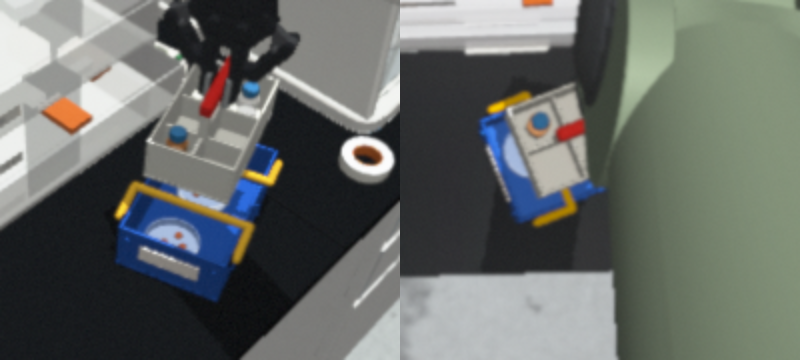

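View pics/c4.png

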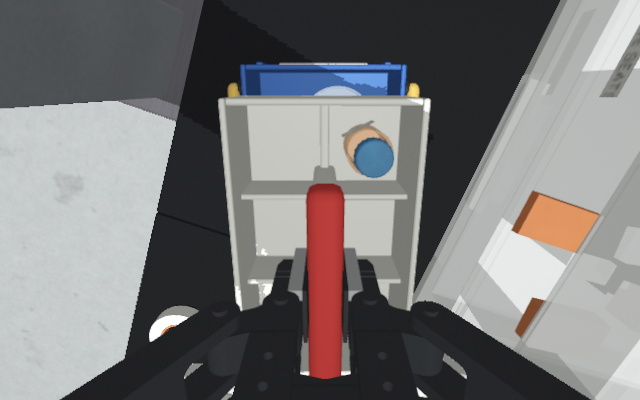

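The tote hangs level over the crate with the bails below it. In the wrist view the tote (columns 220-430) and the crate (242-407) share a centre line. I'll check the tote's offset along y in the grip.

```bash
python3 - <<'E'
from h import *
s=arm.observe();p=s['position'];R=s['ee_rot']
w=cv2.imread('pics/w4.png');b=blobs(mask(w,(0,150,100),(6,255,255)))[0]
top=b[:,0,1].min();print('handle end row',top)
for nm,row,z in(('handle',top,p[2]+5),('rim',98,p[2]-32)):
    for c in(230,325,420):print(nm,c,(R.T@(plane('wrist',[[c,row]],z)[0]-p)).round(1))
print('crate end rim', (R.T@(plane('wrist',[[325,65]],66)[0]-p)).round(1),' bar ends',(R.T@(plane('wrist',[[228,90]],71)[0]-p)).round(1),(R.T@(plane('wrist',[[418,90]],71)[0]-p)).round(1))
E
```

```text
handle end row 184
handle 230 [ 46.2 -33.   -5. ]
handle 325 [46.2  0.7 -5. ]
handle 420 [46.2 34.3 -5. ]
rim 230 [ 74.4 -40.2  32. ]
rim 325 [74.3  0.7 32. ]
rim 420 [74.4 41.6 32. ]
crate end rim [ 94.1   0.8 151.7]  bar ends [ 76.5 -71.1 146.7] [ 76.6  69.9 146.7]
```

>>> step_arm(motion=[[-0.06, -0.03, 0, 0, 0, 0], [-0.05, 0, 0, 0, 0, 0], [0, 0, 0.2, 0, 0, 0], [0, 0, 0.4, 0, 0, 0], [0, 0, 0.5, 0, 0, 0], [0, 0, 0.5, 0, 0, 0], [0, 0, 0.4, 0, 0, 0], [0, 0, 0.3, 0, 0, 0], [0, 0, 0.2, 0, 0, 0], [0, 0, 0.05, 0, 0, 0], [0, 0, 0, 0, 0, 0], [0, 0, 0, 0, 0, 0], [0, 0, 0, 0, 0, 0]])

```text
time_s: 24.7
position: [561.5, -9.6, 167.1]
ee_rot: [[-0.336, 0.942, 0.001], [0.942, 0.336, 0.0], [-0.0, 0.001, -1.0]]
wrist_force: [0.7, -0.2, -2.3]
width: 0.155
finger_force: 58.5
```

>>> step_arm(motion=[[0, 0, 0.05, 0, 0, 0], [0, 0, 0.05, 0, 0, 0], [0, 0, 0.05, 0, 0, 0], [0, 0, 0.05, 0, 0, 0], [0, 0, 0.05, 0, 0, 0], [0, 0, 0, 0, 0, 0], [0, 0, 0, 0, 0, 0]])

```text
time_s: 25.28
position: [561.3, -9.6, 161.6]
ee_rot: [[-0.336, 0.942, -0.0], [0.942, 0.336, -0.0], [0.0, -0.0, -1.0]]
wrist_force: [-0.0, 0.1, -2.6]
width: 0.152
finger_force: 58.5
```

>>> step_arm(motion=[[0, 0, 0.05, 0, 0, 0], [0, 0, 0.04, 0, 0, 0], [0, 0, 0.04, 0, 0, 0], [0, 0, 0, 0, 0, 0], [0, 0, 0, 0, 0, 0]])

```text
time_s: 25.7
position: [561.3, -9.7, 159.1]
ee_rot: [[-0.336, 0.942, -0.0], [0.942, 0.336, -0.0], [0.0, -0.0, -1.0]]
wrist_force: [-0.1, 0.1, -3.2]
width: 0.154
finger_force: 58.5
```

>>> step_arm(motion=[[0, 0, 0.03, 0, 0, 0], [0, 0, 0.02, 0, 0, 0], [0, 0, 0, 0, 0, 0], [0, 0, 0, 0, 0, 0]])

```text
time_s: 26.03
position: [561.3, -9.7, 158.2]
ee_rot: [[-0.336, 0.942, 0.0], [0.942, 0.336, -0.0], [-0.0, 0.0, -1.0]]
wrist_force: [-0.8, 0.2, 0.3]
width: 0.152
finger_force: 58.9
```

>>> step_arm(motion=[[0, 0, 0.03, 0, 0, 0], [0, 0, 0, 0, 0, 0], [0, 0, 0, 0, 0, 0]])

```text
time_s: 26.28
position: [561.3, -9.8, 158.0]
ee_rot: [[-0.336, 0.942, 0.0], [0.942, 0.336, 0.0], [0.0, 0.0, -1.0]]
wrist_force: [-5.6, -0.3, 9.9]
width: 0.155
finger_force: 60.3
```

>>> step_arm(motion=[[0, 0, 0, 0, 0, 0], [0, 0, 0, 0, 0, 0], [0, 0, 0, 0, 0, 0], [0, 0, 0, 0, 0, 0], [0, 0, 0, 0, 0, 0]], jaw=0)

```text
time_s: 26.7
position: [561.4, -9.6, 157.5]
ee_rot: [[-0.336, 0.942, 0.0], [0.942, 0.336, -0.0], [-0.0, 0.0, -1.0]]
wrist_force: [-0.4, -0.7, 0.1]
width: 0.5
finger_force: 0.0
```

>>> step_arm(motion=[[0, 0, -0.2, 0, 0, 0], [0, 0, -0.4, 0, 0, 0], [0, 0, -0.6, 0, 0, 0], [0, 0, -0.8, 0, 0, 0], [0, 0, -0.8, 0, 0, 0], [0, 0, -0.8, 0, 0, 0], [0, 0, -0.8, 0, 0, 0], [0, 0, -0.8, 0, 0, 0], [0.9, 0, 0, 0, 0, 0], [0.9, 0, 0, 0, 0, 0], [0.9, 0, 0, 0, 0, 0], [0.9, 0, 0, 0, 0, 0], [0.9, 0, 0, 0, 0, 0], [0.9, 0, 0, 0, 0, 0], [0.9, 0, 0, 0, 0, 0], [0.9, 0, 0, 0, 0, 0], [0.9, 0, 0, 0, 0, 0], [0.9, 0, 0, 0, 0, 0], [0.5, 0, 0, 0, 0, 0], [0, 0, 0, 0, 0, 0]])

```text
time_s: 28.37
position: [496.9, 171.3, 262.3]
ee_rot: [[-0.339, 0.941, 0.0], [0.941, 0.339, 0.001], [0.001, 0.001, -1.0]]
wrist_force: [0.0, 0.6, -0.3]
width: 0.503
finger_force: 0.0
```

```bash
python3 - <<'E'
from h import *
s=arm.observe();print(s['time_s'],s['position'])
t=snapshot('top');sc=snapshot('scene')
cv2.imwrite('pics/c5.png',np.hstack([cv2.resize(sc[80:260,300:500],None,fx=2,fy=2),cv2.resize(t[150:330,300:500],None,fx=2,fy=2)]))
for n,i in(('top',t),('scene',sc)):
    b=blobs(mask(i,*RED),30)
    if b:
        r=cv2.minAreaRect(b[0]);P=plane(n,cv2.boxPoints(r),158+4);e=sorted([P[1]-P[0],P[2]-P[1]],key=np.linalg.norm)[1]
        print(n,P.mean(0).round(1),np.linalg.norm(e),np.degrees(np.arctan2(e[1],e[0])))
E
```

```text
28.3667 [496.91771163 171.27730532 262.26276867]
top [561.4 -10.7 162. ] 85.18821369266642 -70.81135337664297
scene [552.3  14.8 162. ] 35.37996823345983 -72.04096085345377
```

View pics/c5.png

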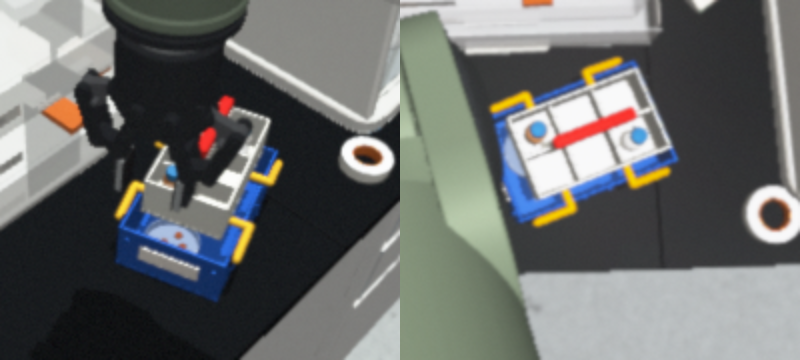

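The tote sits level and centred on both bails (handle at (561,-11), direction within 0.5° of the crate's), and contact came at the expected seated height. The robot is clear.

```bash
python3 -c "
from station import order
print(order.close_job())"
```

```text
the job is handed in; nothing more can be done
None
```

I handed the job in at about 28 s: both bails are fully home, and the white tote sits level and centred on them, released with the arm clear; I didn't re-check the flask at the end, but the arm never went near it.

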